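# Present the marked glaze jar on the carousel

### The arm

A 6-joint arm with a two-finger parallel gripper is mounted at the origin on the work surface. World frame = base frame: x ahead of the robot, y to its left, z up, the work surface at z = 0. Lengths are in m, angles in rad, forces in N, time in s.
With the tool pointing down it reaches from about 0.35 to 0.975 m from the base axis. Payload 4.9 kg.
Tool frame: the origin (TCP) lies at the very end of the fingers, on their centre line; the grasp point (between the pads) lies 19 mm behind it; x points along the fingers, y is the direction in which the jaws open and shut, and the axes are right-handed (so a half turn about x gives the same grasp; the last joint's range is limited). The gripper opens to 85 mm and grips with 20 to 120 N. Pads are 22 mm wide; open, the fingers measure 114 mm over their backs; the gripper's body (76 mm by 85 mm) begins 54 mm behind the grasp point. The pads swing forward as they close: fully open they stand 13 mm farther back than shut.
Start: joints at [-1.415, 0.053, 1.613, -0, 1.476, -0.119], TCP at [0.17, -0.602, 0.231] pointing down, gripper open.
Joint ranges: [-3.01, 3.01], [-1.01, 2.22], [0.06, 2.58], [-1.02, 4.17], [0.09, 2.62], [-3.14, 3.14]. Speed limits (rad/s): [2.57, 2.57, 3.14, 3.14, 3.14, 3.14].

### API

Orientations are given as a rotation vector (axis times angle).
In Python, from station import ctrl, get_image, calibration, finish_job, search_frame, cut_out, mark_of gives the robot as it stands. The module is installed in compiled form; this text tells all that it offers.
- The arm moves only by the tool arm_command, never from a script. Its argument "plan" is a list that holds one entry, the list of rows, each a list of 7 numbers: the shift along the tool's x, y, z in m, then the turn, a rotation vector about the tool's x, y, z in degrees, then the finger opening in m, from 0 to 0.0854. A call has 1 to 20 rows; each row shifts and turns the pose as measured when the row begins, along the tool's axes as they then stand; what a row does not reach is not made up. A row lasts 1/12 s, in which the tool goes at most 41.7 mm and 7.16 degrees, less where a joint would pass 70% of its speed; a pose out of reach is approached as far as the arm can. A call with a gripper value outside its range is refused whole. The fingers move at their own pace and stop on an object; "squeeze" is the grip in N (left out, the last holds). Time passes only in rows, so rows that do not move let the fingers close. It gives the time, the measured TCP pose, the force and the opening at its end, in the units of the state.
- ctrl.get_obs(): the state, without advancing time (a new reading comes with each control period).
- get_image(name): name is "scene" or "top"; returns the picture (384x512x3 uint8, red, green, blue); there is no depth.
- calibration(name): a dict with "fx", "fy", "cx", "cy" (pixels), "cam_to_world" (4x4, takes a point from camera to world coordinates). Camera axes: x right, y down, z forward; pixel columns grow to the right and rows downward; lengths in m; the calibration is good to about 2 mm. A picture is of the moment at which its call begins. calibration takes no time and is no camera call.
- finish_job(): hands the job in, once; it reports no verdict.
Trained networks look in the newest picture that a camera, given by its name, has taken for a name from the list of things; names that differ only in an ending like _2 or _b are one class to them, and where a whole thing is asked for, a point or a joint stands for the part that bears it (a point fixed in the world has none). Each returns a list of dicts, best first, with "conf" (0 to 1); they miss things now and then, are a little off and sometimes report something else, mostly with a low value. They report only what shows in the picture. A call takes as long as a camera call. They do not tell look-alikes from the thing itself.
- search_frame(camera, thing): "at" ([x, y, z] in m, in the coordinates of the camera as it stood for that picture, good to about 4 mm: the middle of the surface that is visible of it).
- cut_out(camera, thing): "mask" (384x512 bool, what is visible of it).
- mark_of(camera, thing): "at" ([x, y, z] in m, in the coordinates of the camera as it stood for that picture, good to about 4 mm: a listed point, or the origin of a listed thing).
The state is a dict: "t": time; "q": joint angles; "dq": joint speeds; "effort": joint torques, N m; "tool_pos": TCP position; "tool_rot": TCP orientation; "contact_force": force on the tool from outside, world axes, zero at the start; "wrist_torque": the same for the moment, N m; "opening": finger opening in m.
Only numpy, scipy, OpenCV 4.12 (cv2) and the standard library are available. Lean on these libraries where they do the work, as an engineer would, in place of code of your own. Each camera call takes 0.05 s, during which the arm holds its last target. There are 200 camera calls.

### The job

First swing the glaze carousel's raised keeper bar down over the red-lidded jar until it is fully shut in its forked rest. Then turn the carousel gently, without spinning it, until the red-lidded jar stands squarely at the front, in line with the black arrow on the yellow foot, and hold the carousel still there: finish with the gripper still holding it. Keep the bar shut and all jars seated in their pockets, and leave the bowl, mug, brush and wooden rib around it where they are.

Things in the scene. Friction and masses are not known exactly. Their poses are not given: they have to be found in the camera images.
- front_mark (a point): fixed point on the yellow round foot (280 wide, 12 high) of the carousel, on the line from the carousel's axis to the foot's black arrow (the front), 85 mm from the axis and 30 mm above the table (deck height): where the red jar's underside centre belongs. Seen from the axis the black arrow stands on the foot's edge 140 to 202 mm out, pointing inwards, on the robot's side.
- hub (a point): centre of the keeper bar's hinge: on the carousel's vertical axis, 114 mm above the table, on top of a 22 mm steel post (fork cheeks beside the hinge reach 126 mm height). The hinge axis is level, at right angles to the direction from the axis to the red jar.
- keeper (a joint): angle of the keeper bar above level: 0 = shut, level over the red jar's lid with its end in the forked rest at the rim (hard stop); starts 0.5 to 1.0, i.e. raised; most 1.4. A stiff hinge (friction 0.12 N m): it stays where it is left. The bar is aluminium, 126 long from the hinge, 14 wide, 10 thick, always pointing from the hub over the red jar.
- knob (a point): centre of the keeper bar's black knob: cylinder 24 wide, 36 tall, on the bar's upper side, square to the bar; 92 mm along the bar from the hinge, 23 mm above its centre line. Shut: centre 137 mm, bar top 119 mm, knob top 155 mm above the table. Frame: -x along the bar away from the hinge, z along the knob. The forked rest (26 wide, 116 to 126 mm from the axis) reaches 118 mm height.
- carousel (a joint): rotation of the wooden turntable (256 wide, deck 30 mm above the table) from its start, 0 at the start, positive anticlockwise from above; free over almost a whole turn (6.2 rad) either way. It turns with light friction (0.1 N m) and stays where it is left. Carries five jars in pockets 72 degrees apart, centres 85 mm from the axis, walls 10 mm high.
- red_jar: white ceramic jar with the red lid, the marked one: 48 wide, 75 high, loose in its pocket under the keeper bar; origin: centre of its underside, 30 mm above the table. It starts 0.9 to 3.1 rad away from the front, to either side.
- jar_a: like the red jar (48 wide, 75 high) with a white lid, loose in one of the other four pockets; origin: centre of its underside
- jar_b: like the red jar (48 wide, 75 high) with a blue lid, loose in one of the other four pockets; origin: centre of its underside
- jar_c: like the red jar (48 wide, 75 high) with a green lid, loose in one of the other four pockets; origin: centre of its underside
- jar_d: like the red jar (48 wide, 75 high) with a white lid, loose in one of the other four pockets; origin: centre of its underside
- bowl: bystander, to be left alone: small blue ceramic bowl, 90 wide, 45 high; origin: centre of its underside
- mug: bystander, to be left alone: terracotta mug, 72 wide, 80 high; origin: centre of its underside
- brush: bystander, to be left alone: glazing brush lying flat, 190 long; origin: on its underside
- rib: bystander, to be left alone: dark wooden rib (flat slab) 100 x 50 x 10; origin: centre of its underside
There are look-alikes about, which are no part of the job. What is shaped like the jar_b but orange is not meant. Leave any purple look-alike of the jar_a alone.

How it is judged:
On the way, in this order (a step that is already met when the one before it is completed fails the run):
1. the keeper bar is shut over the red jar (value of joint keeper below 0.06 rad), for 0.2 s.
2. the red jar is at the front arrow with the keeper bar shut (value of joint keeper below 0.06 rad and horizontal distance between red_jar and front_mark below 0.012 m), for 0.2 s.
At the end, for the whole second after the job is handed in: The keeper bar is shut (under 0.06 rad), the red jar's centre is within 12 mm of the front mark, the turntable is still (under 0.05 rad/s), the fingers are touching the carousel, its keeper bar or one of its jars with more than 1 N, and all five jars stand upright and seated in their pockets (all of step 2 and (contact force between the fingers and carousel above 1 N or contact force between the fingers and red_jar above 1 N or contact force between the fingers and jar_a above 1 N or contact force between the fingers and jar_b above 1 N or contact force between the fingers and jar_c above 1 N or contact force between the fingers and jar_d above 1 N) and velocity of joint carousel between -0.05 and 0.05 rad/s and height (world z) of each of red_jar, jar_a, jar_b, jar_c, jar_d below 0.036 m and angle between each of red_jar, jar_a, jar_b, jar_c, jar_d's own z axis and vertical below 0.12 rad and horizontal distance between each of red_jar, jar_a, jar_b, jar_c, jar_d and hub below 0.095 m); the arm keeps its last pose, push and grip.
It fails at once if the carousel is spun (faster than 2.5 rad/s) (velocity of joint carousel above 2.5 rad/s or velocity of joint carousel below -2.5 rad/s).
It fails at once if a bystander is moved more than 30 mm (distance of any of bowl, mug, brush, rib from where it was at the start of the episode above 0.03 m).
It also fails if it takes over 48 s, if anything falls off the work surface, if the arm or the gripper's body presses on something with over 40 N, if the wrist force passes 120 N, or if a joint passes its speed limit or range.

## Working session

There is one attempt and no reset: what is moved stays moved. The work goes in short steps, Python scripts to look and compute and a tool call to move; the robot and the scene stay as the last step left them, time stands still between calls to the robot, and variables do not carry over. Pictures are saved under pics/ and viewed, about 8 in all and at most 12, crops included, and the job is handed in when it is done.

Besides the shell and the picture viewer there is one more tool, called after "Call:" as a command line: name --argument value ..., lists and objects as JSON in quotes. arm_command: Moves the arm, as the interface text tells. Its arguments: {"type":"object","properties":{"plan":{"type":"array","items":{"type":"array","items":{"type":"array","items":{"type":"number"}}}},"squeeze":{"type":"number"}},"required":["plan"]}

```bash
mkdir -p pics; cat > h.py <<'E'
import numpy as np, cv2
from station import *
from scipy.spatial.transform import Rotation as R
def w(cam,p): return (np.array(calibration(cam)["cam_to_world"])@np.r_[p,1])[:3]
def pix(cam,P):
    c=calibration(cam); q=np.linalg.inv(np.array(c["cam_to_world"]))@np.r_[P,1]
    return np.array([c["fx"]*q[0]/q[2]+c["cx"],c["fy"]*q[1]/q[2]+c["cy"]])
def ray(cam,uv,z):
    c=calibration(cam); M=np.array(c["cam_to_world"])
    d=M[:3,:3]@[(uv[0]-c["cx"])/c["fx"],(uv[1]-c["cy"])/c["fy"],1]; o=M[:3,3]
    return o+d*(z-o[2])/d[2]
def st():
    o=ctrl.get_obs(); print("t",o["t"],"pos",np.round(o["tool_pos"],4),"F",np.round(o["contact_force"],1),"op",np.round(o["opening"],4)); print(np.round(R.from_rotvec(o["tool_rot"]).as_matrix(),3))
    return o
E
python3 - <<'E'
from h import *
np.set_printoptions(precision=3,suppress=True)
st()
ims=[]
for c in("scene","top"):
    im=get_image(c); cv2.imwrite(f"pics/{c}0.png",im[:,:,::-1])
    for t in("hub","knob","red_jar","front_mark","jar_b","jar_c","jar_a","bowl","mug","brush","rib"):
        for d in mark_of(c,t)[:5]:
            P=w(c,d["at"]); print(c,t,round(d["conf"],2),P,pix(c,P).round())
E
```

```text
t 0.0 pos [ 0.17  -0.601  0.23 ] F [ 0.4 -0.6  0.2] op 0.0858
[[-0.     0.271 -0.962]
 [ 0.002 -0.962 -0.271]
 [-1.    -0.002 -0.   ]]
scene hub 0.83 [0.57  0.166 0.115] [276. 202.]
scene knob 0.68 [0.58  0.207 0.194] [290. 193.]
scene knob 0.38 [0.5   0.218 0.029] [311. 222.]
scene red_jar 0.82 [0.598 0.246 0.033] [290. 255.]
scene red_jar 0.42 [ 0.542  0.396 -0.003] [359. 295.]
scene red_jar 0.23 [0.583 0.078 0.025] [244. 206.]
scene front_mark 0.81 [0.482 0.153 0.027] [296. 202.]
scene jar_b 0.95 [0.505 0.217 0.026] [309. 224.]
scene jar_b 0.9 [0.494 0.118 0.032] [282. 195.]
scene jar_b 0.85 [0.585 0.078 0.026] [244. 206.]
scene jar_b 0.81 [ 0.333  0.373 -0.001] [405. 232.]
scene jar_b 0.73 [ 0.822  0.101 -0.002] [167. 279.]
scene jar_c 0.95 [0.505 0.217 0.026] [309. 224.]
scene jar_c 0.9 [0.494 0.118 0.032] [282. 195.]
scene jar_c 0.85 [0.585 0.078 0.026] [244. 206.]
scene jar_c 0.81 [ 0.333  0.373 -0.001] [405. 232.]
scene jar_c 0.73 [ 0.822  0.101 -0.002] [167. 279.]
scene jar_a 0.95 [0.505 0.217 0.026] [309. 224.]
scene jar_a 0.9 [0.494 0.118 0.032] [282. 195.]
scene jar_a 0.8
[... 919 characters left out ...]
ar_c 0.71 [0.311 0.216 0.   ] [206. 267.]
top jar_c 0.69 [0.823 0.104 0.001] [241. 118.]
top jar_c 0.64 [ 0.331  0.377 -0.   ] [157. 261.]
top jar_c 0.58 [0.651 0.158 0.027] [224. 165.]
top jar_c 0.55 [0.587 0.082 0.031] [247. 184.]
top jar_a 0.71 [0.311 0.216 0.   ] [206. 267.]
top jar_a 0.69 [0.823 0.104 0.001] [241. 118.]
top jar_a 0.64 [ 0.331  0.377 -0.   ] [157. 261.]
top jar_a 0.58 [0.651 0.158 0.027] [224. 165.]
top jar_a 0.55 [0.587 0.082 0.031] [247. 184.]
top bowl 0.59 [0.779 0.28  0.001] [190. 129.]
top mug 0.78 [0.538 0.394 0.002] [154. 199.]
top brush 0.9 [ 0.584 -0.062  0.002] [289. 187.]
top rib 0.66 [0.745 0.    0.004] [271. 140.]
top rib 0.17 [0.778 0.278 0.001] [191. 130.]
```

View pics/scene0.png

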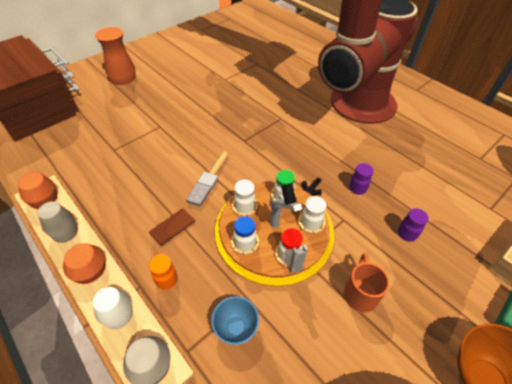

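View pics/top0.png

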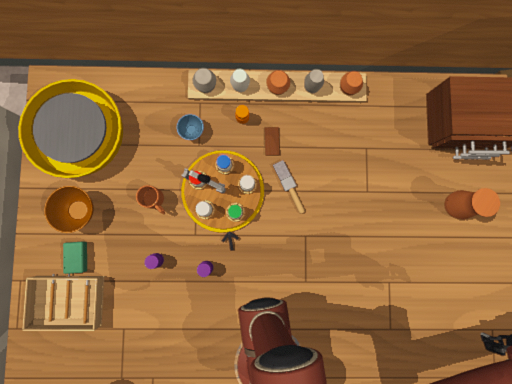

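The red-lidded jar is at scene (290,240) and top (197,180). The raised bar with its black knob is at top (204,178). The orange look-alike (scene 163,271) and the purple ones (scene 361,178 and 413,224) stand off the carousel. The black arrow is at top (231,240). Next I'll refine the geometry and confirm it in one crop.

```bash
python3 - <<'E'
from h import *
np.set_printoptions(precision=4,suppress=True)
im=get_image("top"); hsv=cv2.cvtColor(im,cv2.COLOR_RGB2HSV)
hub=np.array([.5685,.1655])
# foot ring fit: yellow pixels near carousel
m=cv2.inRange(hsv,(22,170,120),(34,255,255)); m[:140]=0;m[240:]=0;m[:,:170]=0;m[:,275:]=0
cnt=max(cv2.findContours(m,cv2.RETR_EXTERNAL,cv2.CHAIN_APPROX_NONE)[0],key=cv2.contourArea)
P=np.array([ray("top",c[0]+0.0,.012)[:2] for c in cnt])
A=np.c_[2*P,np.ones(len(P))]; s=np.linalg.lstsq(A,(P**2).sum(1),rcond=None)[0]
print("ring centre",s[:2],"r",np.sqrt(s[2]+s[:2]@s[:2]),len(P))
c=s[:2]
k=(im.max(2)<60); k[:228]=0;k[255:]=0;k[:,:215]=0;k[:,250:]=0
Q=np.array([ray("top",p[::-1],.006)[:2] for p in np.argwhere(k)])
for cc in(c,hub):
    d=Q-cc; r=np.hypot(*d.T); a=np.degrees(np.arctan2(d[:,1],d[:,0]))%360
    print("arrow n",len(Q),"r",r.min(),r.max(),"ang",np.degrees(np.arctan2(*(Q.mean(0)-cc)[::-1]))%360)
# red lid
for cam in("top","scene"):
    I=get_image(cam); H=cv2.cvtColor(I,cv2.COLOR_RGB2HSV)
    r=((H[...,0]<5)|(H[...,0]>175))&(H[...,1]>190)&(H[...,2]>140)
    box=np.zeros_like(r); u=pix(cam,[.597,.245,.1]).astype(int); box[u[1]-18:u[1]+18,u[0]-18:u[0]+18]=1
    uv=np.argwhere(r&(box>0)).mean(0)[::-1]; X=ray(cam,uv,.103)
    print(cam,"red lid",uv,X,np.degrees(np.arctan2(X[1]-c[1],X[0]-c[0])),np.hypot(*(X[:2]-c)))
crop=cv2.resize(im[135:260,165:290],(600,600),interpolation=cv2.INTER_CUBIC)
cv2.imwrite("pics/crop1.png",crop[:,:,::-1])
E
```

```text
ring centre [0.5675 0.1648] r 0.13430629388769477 434
arrow n 73 r 0.14585142945076515 0.19990737946177312 ang 190.10173526997582
arrow n 73 r 0.1469391830758597 0.20099618433689648 ang 190.28363966215448
top red lid [194.4576 179.1186] [0.5931 0.2465 0.103 ] 72.64485597529607 0.08558034570213423
scene red lid [291.3043 238.3416] [0.6022 0.2448 0.103 ] 66.56313337716314 0.08723023987780625
```

View pics/crop1.png

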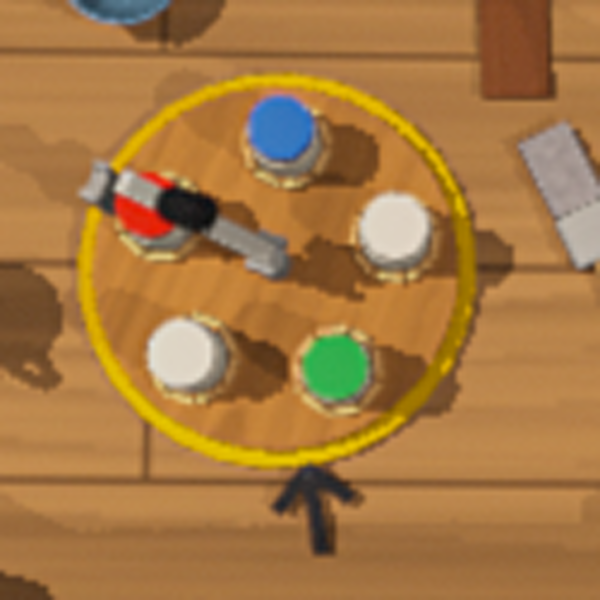

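The crop confirms it: the red lid under the bar is at 69.8° about the axis (0.568, 0.165), and the arrow is at 190.1°. That means turning +120°. The bar is raised about 0.85 rad. I'll move over to it.

Call:
arm_command --plan '[[[-0.01,-0.03,-0.028,0,0,0,0.0854],[-0.01,-0.03,-0.028,0,0,0,0.0854],[-0.01,-0.03,-0.028,0,0,0,0.0854],[-0.01,-0.03,-0.028,0,0,0,0.0854],[0,-0.03,-0.028,0,0,0,0.0854],[0,-0.03,-0.028,0,0,0,0.0854],[0,-0.03,-0.028,0,0,0,0.0854],[0,-0.03,-0.028,0,0,0,0.0854],[0,-0.03,-0.028,0,0,0,0.0854],[0,-0.03,-0.028,0,0,0,0.0854],[0,-0.03,-0.028,0,0,0,0.0854],[0,-0.03,-0.028,0,0,0,0.0854],[0,-0.03,-0.028,0,0,0,0.0854],[0,-0.03,-0.028,0,0,0,0.0854],[0,-0.03,-0.028,0,0,0,0.0854],[0,-0.03,-0.028,0,0,0,0.0854],[0,-0.03,-0.028,0,0,0,0.0854],[0,-0.03,-0.028,0,0,0,0.0854]]]' --squeeze 20

```text
t: 2.85
tool_pos: [0.5123, 0.0604, 0.2751]
tool_rot: [2.094, 0.266, -2.067]
contact_force: [0.2, -0.5, 0.5]
opening: 0.0854
```

Call:
arm_command --plan '[[[0,0,0,-6,0,0,0.0854],[0,0,0,-6,0,0,0.0854],[0,0,0,-6,0,0,0.0854],[0,0,0,-6,0,0,0.0854],[0,0,0,-6,0,0,0.0854],[0,0,0,-6,0,0,0.0854],[0,0,0,-6,0,0,0.0854],[0,0,0,-6,0,0,0.0854],[0,0,0,-6,0,0,0.0854],[0,0,0,0,0,0,0.06]]]'

```text
t: 3.68
tool_pos: [0.5144, 0.0711, 0.2749]
tool_rot: [1.438, 1.039, -1.42]
contact_force: [0.1, 0.2, -0.0]
opening: 0.0752
```

```bash
cat >> h.py <<'E'
HUB=np.array([.568,.1652])
def togo(target,yaw):
    "shift in tool axes and turn about tool x to reach target with tool y at yaw(deg)"
    o=st(); M=R.from_rotvec(o["tool_rot"]).as_matrix(); print("q",np.round(o["q"],2))
    a=np.degrees(np.arctan2(M[1,1],M[0,1]))
    print("tool shift",np.round(M.T@(np.array(target)-o["tool_pos"]),4),"yaw",a.round(1),"turn x",-(yaw-a).round(1))
def polar(rad,ang,z): a=np.radians(ang); return [HUB[0]+rad*np.cos(a),HUB[1]+rad*np.sin(a),z]
E
python3 -c "
from h import *
togo(polar(.0435,70,.25),-20)
for c in ('top','scene'):
    get_image(c)
    for d in mark_of(c,'knob')[:1]: print(c,d['conf'],w(c,d['at']))"
```

```text
t 3.6833 pos [0.5144 0.0711 0.2749] F [ 0.1  0.2 -0. ] op 0.0752
[[ 0.013  0.953 -0.301]
 [-0.001 -0.302 -0.953]
 [-1.     0.013 -0.003]]
q [-0.01 -0.23  1.81 -0.    1.55  0.3 ]
tool shift [ 0.0257  0.0243 -0.1492] yaw -17.5 turn x 2.5
top 0.57 [0.50058243 0.21981878 0.03393646]
scene 0.87 [0.58020042 0.20782191 0.19511446]
```

Call:
arm_command --plan '[[[0,0.006,-0.037,1,0,0,0.06],[0,0.006,-0.037,1,0,0,0.06],[0,0.006,-0.037,0,0,0,0.06],[0,0.006,-0.037,0,0,0,0.06],[0,0,0,0,0,0,0.06],[0,0,0,0,0,0,0.06]]]'

```text
t: 4.38
tool_pos: [0.5891, 0.207, 0.2744]
tool_rot: [1.477, 1.006, -1.459]
contact_force: [-0.6, 0.1, 0.5]
opening: 0.0602
```

```bash
python3 -c "
from h import *
togo(polar(.0435,70,.180),-20)
im=get_image('scene');cv2.imwrite('pics/s2.png',cv2.resize(im[100:300,180:400],(660,600),interpolation=cv2.INTER_CUBIC)[:,:,::-1])"
```

```text
t 4.3833 pos [0.5891 0.207  0.2744] F [-0.6  0.1  0.5] op 0.0602
[[ 0.013  0.935 -0.354]
 [-0.002 -0.354 -0.935]
 [-1.     0.013 -0.003]]
q [ 0.22  0.02  1.57 -0.01  1.53  0.58]
tool shift [ 0.0943 -0.0068  0.0033] yaw -20.7 turn x -0.7
```

View pics/s2.png

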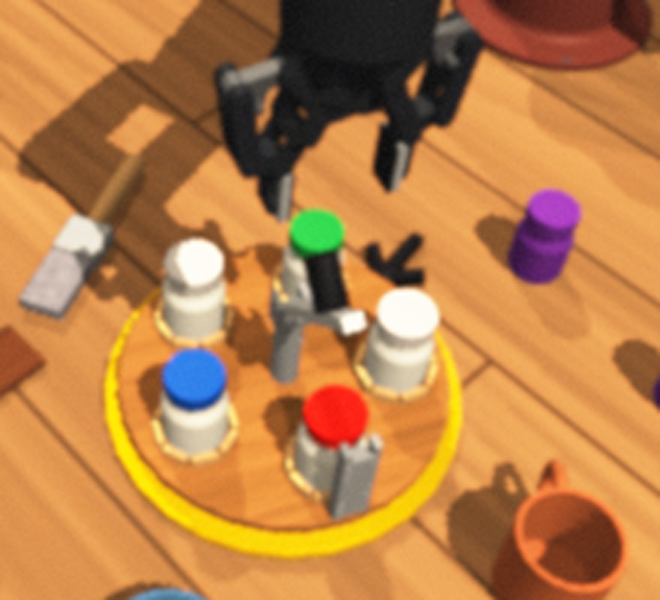

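The open fingers are above the raised bar and straddle the knob (crop 325,280). Going down next, then a light grip.

Call:
arm_command --plan '[[[0.02,-0.002,0.001,0,0,0,0.06],[0.02,-0.002,0.001,0,0,0,0.06],[0.02,-0.002,0.001,0,0,0,0.06],[0.02,0,0,0,0,0,0.06],[0.012,0,0,0,0,0,0.06],[0,0,0,0,0,0,0.06],[0,0,0,0,0,0,0.02],[0,0,0,0,0,0,0.02],[0,0,0,0,0,0,0.02],[0,0,0,0,0,0,0.02],[0,0,0,0,0,0,0.02],[0,0,0,0,0,0,0.02]]]' --squeeze 20

```text
t: 5.43
tool_pos: [0.5812, 0.201, 0.1844]
tool_rot: [1.489, 1.0, -1.466]
contact_force: [-1.4, -0.0, -3.8]
opening: 0.0234
```

```bash
python3 -c "
from h import *
togo(polar(.0435,70,.178),-20)"
```

```text
t 5.4333 pos [0.5812 0.201  0.1844] F [-1.4 -0.  -3.8] op 0.0234
[[ 0.015  0.931 -0.366]
 [ 0.001 -0.366 -0.931]
 [-1.     0.014 -0.006]]
q [ 0.21  0.05  1.69 -0.    1.38  0.59]
tool shift [ 0.0065 -0.0004 -0.0053] yaw -21.4 turn x -1.4
```

Call:
arm_command --plan '[[[0.0025,0,-0.005,0,0,0,0.02],[0.0025,0,-0.005,0,0,0,0.02],[0.004,0,-0.0056,0,0,0,0.02],[0.004,0,-0.0056,0,0,0,0.02],[0.0045,0,-0.005,0,0,0,0.02],[0.0045,0,-0.005,0,0,0,0.02],[0.005,0,-0.0044,0,0,0,0.02],[0.005,0,-0.0044,0,0,0,0.02]]]'

```text
t: 6.1
tool_pos: [0.5979, 0.239, 0.1528]
tool_rot: [1.484, 0.994, -1.469]
contact_force: [-3.2, -4.3, -0.2]
opening: 0.0231
```

```bash
python3 -c "
from h import *
togo(polar(.092,70,.127),-20)
im=get_image('scene');cv2.imwrite('pics/s3.png',cv2.resize(im[100:300,180:400],(660,600),interpolation=cv2.INTER_CUBIC)[:,:,::-1])"
```

```text
t 6.1 pos [0.5979 0.239  0.1528] F [-3.2 -4.3 -0.2] op 0.0231
[[ 0.015  0.931 -0.366]
 [-0.006 -0.366 -0.931]
 [-1.     0.016  0.001]]
q [ 0.27  0.15  1.65 -0.01  1.34  0.65]
tool shift [ 0.0258 -0.0036 -0.0124] yaw -21.5 turn x -1.5
```

View pics/s3.png

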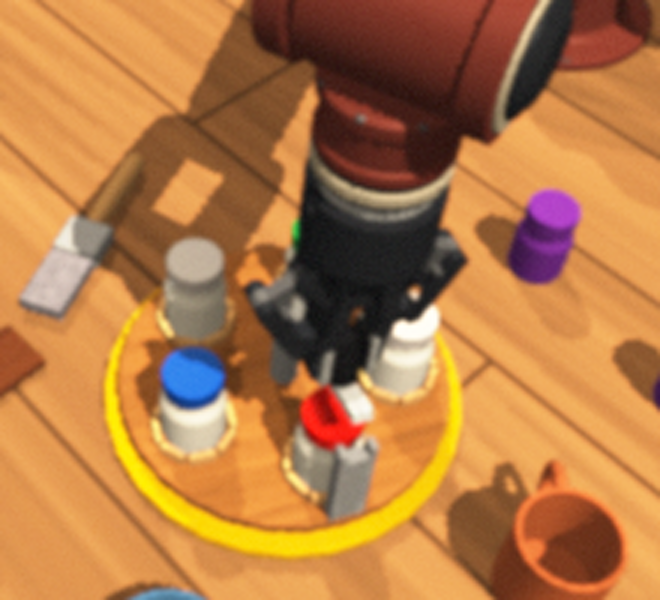

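The bar is coming down over the red lid, with its tip at crop (355,400). Continuing along the arc.

Call:
arm_command --plan '[[[0.006,0,-0.0035,0,0,0,0.02],[0.006,0,-0.0032,0,0,0,0.02],[0.006,0,-0.003,0,0,0,0.02],[0.006,0,-0.002,0,0,0,0.02],[0.005,0,-0.001,0,0,0,0.02],[0.005,0,0,0,0,0,0.02],[0.004,0,0,0,0,0,0.02]]]'

```text
t: 6.73
tool_pos: [0.6094, 0.2524, 0.1232]
tool_rot: [1.491, 0.987, -1.46]
contact_force: [-7.0, -9.5, 15.9]
opening: 0.0234
```

```bash
python3 -c "
from h import *
togo(polar(.092,70,.127),-20)
im=get_image('scene');cv2.imwrite('pics/s4.png',cv2.resize(im[100:300,180:400],(660,600),interpolation=cv2.INTER_CUBIC)[:,:,::-1])"
```

```text
t 6.7333 pos [0.6094 0.2524 0.1232] F [-7.  -9.5 15.9] op 0.0234
[[ 0.025  0.93  -0.366]
 [-0.006 -0.366 -0.93 ]
 [-1.     0.026 -0.004]]
q [ 0.29  0.2   1.63 -0.01  1.28  0.66]
tool shift [-0.004  -0.0089  0.0043] yaw -21.5 turn x -1.5
```

View pics/s4.png

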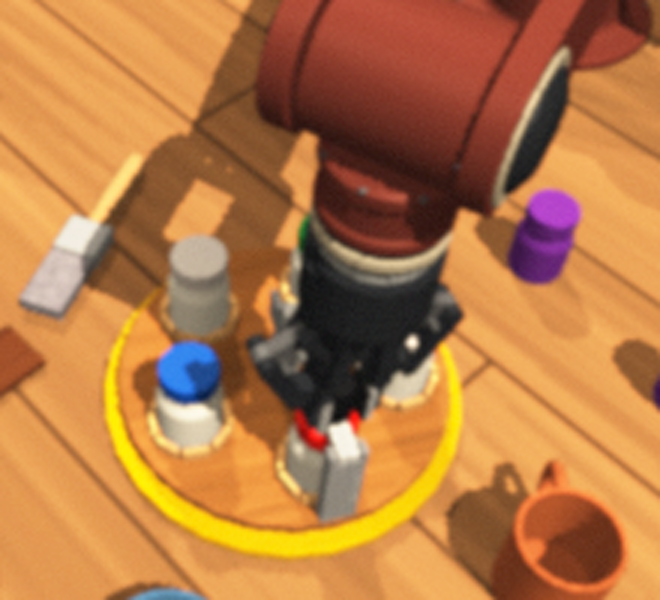

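The bar is now in the fork (crop 345,440), and the 16 N upward reaction shows it is on the hard stop. The carousel swung back a few degrees. I'll regrip, better centred and with more squeeze.

Call:
arm_command --plan '[[[0,0,0,0,0,0,0.045],[0,0,0,0,0,0,0.045],[0,0,0,0,0,0,0.045],[0,0,0.0045,2,-1.5,0,0.045],[0.001,0,0,2,0,0,0.045],[0,0,0,0,0,0,0.045]]]'

```text
t: 7.28
tool_pos: [0.6115, 0.251, 0.1229]
tool_rot: [1.532, 0.927, -1.514]
contact_force: [0.0, 0.4, -0.3]
opening: 0.0451
```

```bash
python3 -c "
from h import *
togo(polar(.092,65,.122),-25)
for c in ('top','scene'):
    im=get_image(c)
    for n in('knob','red_jar'):
        for d in mark_of(c,n)[:1]: P=w(c,d['at']); print(c,n,d['conf'],P,np.degrees(np.arctan2(*(P[:2]-HUB)[::-1])),np.hypot(*(P[:2]-HUB)))
"
```

```text
t 7.2833 pos [0.6115 0.251  0.1229] F [ 0.   0.4 -0.3] op 0.0451
[[ 0.026  0.9   -0.434]
 [-0.023 -0.434 -0.901]
 [-0.999  0.034  0.009]]
q [ 0.29  0.21  1.63 -0.03  1.29  0.75]
tool shift [ 0.0009 -0.0031  0.0042] yaw -25.7 turn x -0.7
top knob 0.54 [0.60814296 0.24575857 0.14203544] 63.51256854747036 0.09000633394594537
scene knob 0.64 [0.60342494 0.24716641 0.13603323] 66.62655274339552 0.08929399921576621
scene red_jar 0.59 [0.59990824 0.24003137 0.02910253] 66.90650714454313 0.08135029553928998
```

Call:
arm_command --plan '[[[0.001,-0.003,0.004,0,0,-1.9,0.045],[0,0,0,0,0,0,0.045],[0,0,0,0,0,0,0.018],[0,0,0,0,0,0,0.018],[0,0,0,0,0,0,0.018],[0,0,0,0,0,0,0.018],[0,0,0,0,0,0,0.018]]]' --squeeze 40

```text
t: 8.17
tool_pos: [0.6073, 0.2479, 0.1229]
tool_rot: [1.523, 0.96, -1.538]
contact_force: [-0.0, 0.9, -0.4]
opening: 0.0228
```

```bash
python3 -c "
from h import *
togo(polar(.092,65,.122),-25)"
```

```text
t 8.1667 pos [0.6073 0.2479 0.1229] F [-0.   0.9 -0.4] op 0.0228
[[-0.005  0.901 -0.433]
 [-0.007 -0.433 -0.901]
 [-1.    -0.002  0.008]]
q [ 0.28  0.21  1.62 -0.01  1.31  0.73]
tool shift [ 0.0009 -0.0007 -0.0004] yaw -25.7 turn x -0.7
```

Gripped cleanly, vertical and centred. Now the slow turn: about 36° first, then a check.

Call:
arm_command --plan '[[[0,-0.0016,0,-1,0,0,0.018],[0,-0.0032,0,-2,0,0,0.018],[0,-0.0048,0.0001,-3,0,0,0.018],[0,-0.0048,0.0001,-3,0,0,0.018],[0,-0.0048,0.0001,-3,0,0,0.018],[0,-0.0048,0.0001,-3,0,0,0.018],[0,-0.0048,0.0001,-3,0,0,0.018],[0,-0.0048,0.0001,-3,0,0,0.018],[0,-0.0048,0.0001,-3,0,0,0.018],[0,-0.0048,0.0001,-3,0,0,0.018],[0,-0.0048,0.0001,-3,0,0,0.018],[0,-0.0032,0,-2,0,0,0.018],[0,-0.0016,0,-1,0,0,0.018]]]'

```text
t: 9.25
tool_pos: [0.5519, 0.2571, 0.1229]
tool_rot: [1.081, 1.281, -1.096]
contact_force: [0.4, -0.4, -0.7]
opening: 0.0233
```

```bash
cat >> h.py <<'E'
def ck():
    o=ctrl.get_obs(); p=o["tool_pos"][:2]-HUB; M=R.from_rotvec(o["tool_rot"]).as_matrix()
    print("TCP angle",np.degrees(np.arctan2(p[1],p[0])).round(1)%360,"rad",np.hypot(*p).round(4)); togo(polar(.092,190.1,.122),100.1)
E
python3 -c "
from h import *
ck()"
```

```text
TCP angle 99.9 rad 0.0933
t 9.25 pos [0.5519 0.2571 0.1229] F [ 0.4 -0.4 -0.7] op 0.0233
[[-0.005  0.987  0.162]
 [-0.007  0.162 -0.987]
 [-1.    -0.006  0.006]]
q [ 0.32  0.11  1.74 -0.01  1.3   0.16]
tool shift [ 0.0021 -0.0909  0.0946] yaw 9.3 turn x -90.8
```

Call:
arm_command --plan '[[[0,-0.0016,0,-1,0,0,0.018],[0,-0.0032,0,-2,0,0,0.018],[0,-0.0048,0.0001,-3,0,0,0.018],[0,-0.0048,0.0001,-3,0,0,0.018],[0,-0.0048,0.0001,-3,0,0,0.018],[0,-0.0048,0.0001,-3,0,0,0.018],[0,-0.0048,0.0001,-3,0,0,0.018],[0,-0.0048,0.0001,-3,0,0,0.018],[0,-0.0048,0.0001,-3,0,0,0.018],[0,-0.0048,0.0001,-3,0,0,0.018],[0,-0.0048,0.0001,-3,0,0,0.018],[0,-0.0048,0.0001,-3,0,0,0.018],[0,-0.0048,0.0001,-3,0,0,0.018],[0,-0.0048,0.0001,-3,0,0,0.018],[0,-0.0048,0.0001,-3,0,0,0.018],[0,-0.0048,0.0001,-3,0,0,0.018],[0,-0.0048,0.0001,-3,0,0,0.018],[0,-0.0032,0,-2,0,0,0.018],[0,-0.0016,0,-1,0,0,0.018]]]'

```text
t: 10.83
tool_pos: [0.4826, 0.2094, 0.1237]
tool_rot: [0.37, 1.545, -0.379]
contact_force: [-0.2, -0.7, -0.6]
opening: 0.0225
```

```bash
python3 -c "
from h import *
ck()"
```

```text
TCP angle 152.6 rad 0.0961
t 10.8333 pos [0.4826 0.2094 0.1237] F [-0.2 -0.7 -0.6] op 0.0225
[[-0.008  0.46   0.888]
 [-0.004  0.888 -0.46 ]
 [-1.    -0.007 -0.005]]
q [ 0.27 -0.09  1.94 -0.    1.3  -0.82]
tool shift [ 0.002  -0.0559  0.0231] yaw 62.6 turn x -37.5
```

Call:
arm_command --plan '[[[0,-0.0016,0,-1,0,0,0.018],[0,-0.0032,0.0003,-2,0,0,0.018],[0,-0.0049,0.0005,-3,0,0,0.018],[0,-0.0049,0.0005,-3,0,0,0.018],[0,-0.0049,0.0005,-3,0,0,0.018],[0,-0.0049,0.0005,-3,0,0,0.018],[0,-0.0049,0.0005,-3,0,0,0.018],[0,-0.0049,0.0005,-3,0,0,0.018],[0,-0.0049,0.0005,-3,0,0,0.018],[0,-0.0049,0.0005,-3,0,0,0.018],[0,-0.0049,0.0005,-3,0,0,0.018],[0,-0.0032,0.0003,-2,0,0,0.018],[0,-0.0016,0,-1,0,0,0.018],[0,0,0,0,0,0,0.018],[0,0,0,0,0,0,0.018]]]'

```text
t: 12.08
tool_pos: [0.4716, 0.1542, 0.1254]
tool_rot: [-0.102, 1.593, 0.097]
contact_force: [-1.5, 0.1, 0.9]
opening: 0.023
```

```bash
python3 -c "
from h import *
ck()
for c in ('top','scene'):
    im=get_image(c); cv2.imwrite(f'pics/{c}5.png',im[:,:,::-1])
    for n in('knob','red_jar','front_mark','hub','jar_a'):
        for d in mark_of(c,n)[:4]: P=w(c,d['at']); print(c,n,round(d['conf'],2),P.round(3),(np.degrees(np.arctan2(*(P[:2]-HUB)[::-1]))%360).round(1),np.hypot(*(P[:2]-HUB)).round(3))
a=cv2.imread('pics/top5.png')[135:260,165:290]; b=cv2.imread('pics/scene5.png')[130:290,180:340]
cv2.imwrite('pics/c5.png',np.hstack([cv2.resize(x,(400,400),interpolation=cv2.INTER_CUBIC) for x in(a,b)]))"
```

```text
TCP angle 186.5 rad 0.097
t 12.0833 pos [0.4716 0.1542 0.1254] F [-1.5  0.1  0.9] op 0.023
[[-0.024 -0.126  0.992]
 [-0.004  0.992  0.126]
 [-1.    -0.001 -0.024]]
q [ 0.17 -0.15  1.99 -0.    1.33 -1.53]
tool shift [ 0.0033 -0.0059  0.0052] yaw 97.2 turn x -2.9
top front_mark 0.66 [0.482 0.15  0.032] 190.3 0.087
top hub 0.65 [0.567 0.165 0.111] 159.5 0.001
top jar_a 0.76 [0.333 0.38  0.002] 137.5 0.318
top jar_a 0.7 [0.632 0.226 0.031] 43.8 0.088
top jar_a 0.64 [0.551 0.083 0.031] 258.6 0.084
top jar_a 0.54 [0.643 0.123 0.03 ] 330.4 0.086
scene hub 0.96 [0.57  0.162 0.113] 299.0 0.004
scene hub 0.29 [0.778 0.274 0.002] 27.3 0.236
scene jar_a 0.96 [0.549 0.079 0.029] 257.5 0.088
scene jar_a 0.88 [0.637 0.12  0.03 ] 326.6 0.083
scene jar_a 0.8 [0.624 0.219 0.029] 43.6 0.077
scene jar_a 0.63 [0.529 0.241 0.031] 117.4 0.086
```

View pics/c5.png

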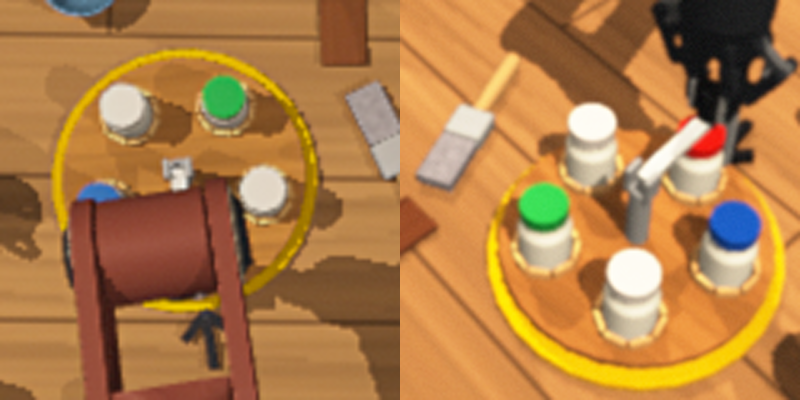

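The red jar is almost at the arrow: the other jars give 186.8° on average, the TCP 186.5°, and the target is 190.1°. The TCP has crept up 2.5 mm, so I'll finish the turn and press down to keep the bar on its stop.

Call:
arm_command --plan '[[[0.001,-0.003,0.001,-1.5,0,0,0.018],[0.001,-0.003,0.001,-1.5,0,0,0.018],[0.002,0,0.001,0,0,0,0.018],[0.002,0,0,0,0,0,0.018],[0.002,0,0,0,0,0,0.018],[0.002,0,0,0,0,0,0.018]]]'

```text
t: 13.18
tool_pos: [0.4716, 0.1493, 0.1226]
tool_rot: [-0.146, 1.603, 0.143]
contact_force: [-7.9, -3.1, 10.9]
opening: 0.0233
```

```bash
python3 -c "
from h import *
ck()
A=[]
for c in ('top','scene'):
  for k in range(2):
    im=get_image(c)
    for d in mark_of(c,'jar_a')[:7]:
        P=w(c,d['at']); r=np.hypot(*(P[:2]-HUB)); a=np.degrees(np.arctan2(*(P[:2]-HUB)[::-1]))
        if .07<r<.1: e=(a-190.1+36)%72-36; A.append(e); print(c,P.round(3),e.round(1))
print('mean err deg',np.mean(A),np.median(A))
e=[]
for th in (0,.06,.2):
    a=np.radians(189); 
    X=[[HUB[0]+np.cos(a)*(s*np.cos(th)-5e-3*np.sin(th)),HUB[1]+np.sin(a)*(s*np.cos(th)-5e-3*np.sin(th)),.114+s*np.sin(th)+5e-3] for s in(.02,.075)]
    e.append([pix('scene',x) for x in X])
print(np.round((np.array(e)-[180,130])*3.75,0))
cv2.imwrite('pics/c6.png',cv2.resize(im[130:290,180:340],(600,600),interpolation=cv2.INTER_CUBIC)[:,:,::-1])"
```

```text
TCP angle 189.4 rad 0.0977
t 13.1833 pos [0.4716 0.1493 0.1226] F [-7.9 -3.1 10.9] op 0.0233
[[-0.037 -0.182  0.983]
 [-0.005  0.983  0.182]
 [-0.999  0.001 -0.037]]
q [ 0.16 -0.14  1.99  0.    1.33 -1.6 ]
tool shift [ 0.0004 -0.0013  0.0057] yaw 100.5 turn x 0.4
top [0.63  0.227 0.031] -1.0
top [0.554 0.081 0.033] -1.6
top [0.643 0.129 0.03 ] -0.1
top [0.642 0.127 0.036] -1.2
top [0.554 0.083 0.029] -1.8
top [0.631 0.225 0.031] -2.7
scene [0.555 0.081 0.029] -0.7
scene [0.625 0.22  0.024] -2.3
scene [0.642 0.126 0.032] -2.2
scene [0.528 0.24  0.034] -0.0
scene [0.62  0.221 0.027] 0.8
scene [0.641 0.124 0.031] -3.7
scene [0.524 0.239 0.031] 3.0
mean err deg -1.0488306332423945 -1.2322379948622313
[[[382. 243.]
  [437. 187.]]

 [[382. 242.]
  [438. 182.]]

 [[381. 240.]
  [437. 173.]]]
```

View pics/c6.png

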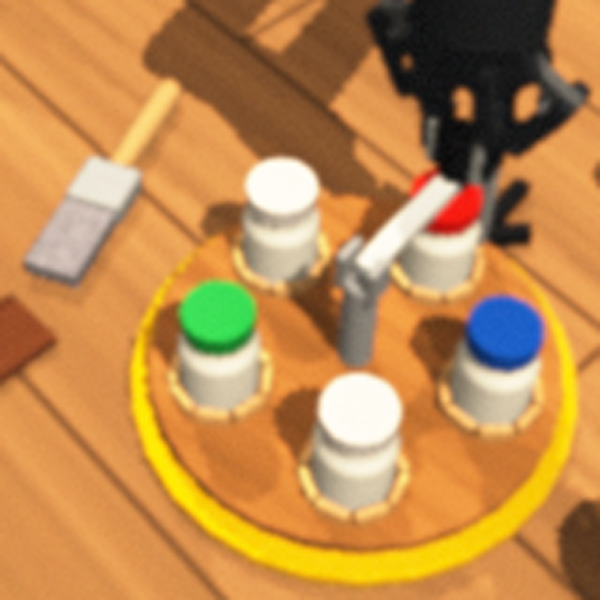

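The bar line at crop (437,195) matches the shut projection (437,187), and the stop pushes back with 11 N. All jars look upright in their pockets, and the angle error is about -1° (1.5 mm). Handing in.

```bash
python3 -c "
from h import *
get_image('scene');get_image('scene');st();print(finish_job())"
```

```text
t 13.6833 pos [0.4716 0.1493 0.1226] F [-8.2 -2.3 11.6] op 0.0231
[[-0.036 -0.182  0.983]
 [-0.005  0.983  0.182]
 [-0.999  0.001 -0.037]]
the job is handed in; nothing more can be done
None
```

The keeper bar is shut over the red jar, the jar stands at the black arrow, and the job was handed in at 13.7 s with the gripper still holding the knob. No verdict was reported.

I gripped the knob lightly and lowered the bar along its arc into the forked rest. I then regripped it and turned the carousel about 125° anticlockwise at roughly 0.6 rad/s.

**Last checks:**
- **Bar:** it lies level in the picture, and pressing down gave an 11–12 N reaction from the stop, so I take it as shut.
- **Red jar position:** the gripper hid it at the end, so I inferred it. The other four jars put it about 1° (1.5 mm) short of the arrow, and the tool position agrees (189.4° against 190.1°). Single jar readings scattered by about ±3° (roughly 5 mm), still within the 12 mm allowed.
- **Stillness and grip:** the tool did not move over the last 0.5 s, and the fingers were closed on the knob at 40 N.
- **Jars:** all five looked upright and seated.
- **Bystanders:** nothing came near the bowl, mug, brush or rib, though I did not measure their final positions.

**Departures from plan:** shutting the bar swung the carousel back about 5°, which the turn made up. The grip also ended about 6 mm further out on the knob than its estimated centre, with no sign of slipping.

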